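Lock the focus ring of a label-check camera with its barrel held by the reaction key

TASK

The label camera lies on its back in the nest and its focus is loose. Drop the reaction key into the slot of the lens barrel, swing it gently clockwise until its arm rests on the stop post, and with the barrel held there do up the knurled lock ring clockwise to about 0.7 N m (over 1 N m strips it). Then lift the key off without turning the barrel back and stand it on the bench again, clear of the nest, leaving the things around undisturbed.

Things in the scene. Friction and masses are not known exactly. Their poses are not given: they have to be found in the camera images.
- camera_nest: Aluminium base plate, 136 x 92 x 10 mm, fixed on the bench, with a black camera body (64 x 64 mm, top 48 mm above the bench) clamped on it, lens up. Origin on the lens axis at bench height, z up; the plate runs from x -49 to +87 mm, y -46 to +46 mm. Its +x side, with the stop post, points away from the robot within 20 degrees; a white index line on the camera's top lies at +x.
- ring_centre (a point): On the lens axis at half height of the knurled steel lock ring: 56 mm in diameter, 14 mm tall, 54 to 68 mm above the bench; the camera's flat top is 6 mm below it. Threaded on the barrel, done up clockwise (from above). It looks alike all round, so how far it must turn (about 10 to 55 degrees) until it seats can only be felt.
- ring_seat (a point): Foot of the lock ring on the lens axis, where it seats on the lens mount. Free, the ring takes 0.2 N m to turn on the barrel, but the barrel follows it from 0.1 N m on, so the ring only does up while the barrel is held. Once seated, its torque rises by some 0.06 N m a degree, and let go it stays tight.
- focus_barrel: Black lens barrel, 42 mm in diameter, rising 16 mm above the lock ring, which it carries. Turns about the lens axis with light friction (0.1 N m), does not rise or sink. Origin at the centre of its rim, 84 mm above the bench, z up. Starts turned 10 to 32 degrees counterclockwise (from above) of the nest; with the key's arm held on the post its x axis lies along the nest's.
- slot_end (a point): Far end of the straight slot across the barrel's rim, on its x axis 18 mm from the lens axis, at rim height; a white line down the barrel's side is below it. The slot is 8.5 mm wide and 6 mm deep, the bore 30 mm; the rim's outer edge is chamfered 2 mm.
- reaction_key: Loose steel key, about 0.2 kg, standing on its cup: 52 mm outside, 47 mm bore, 10 mm deep, open below. Origin at the centre of the cup's lower edge, z up. Inside on its x axis two lugs, 7 mm wide, 20 mm out, 5 mm tall (tips 5 mm above the lower edge). Seated, lugs in the slot, its origin is 10 mm below the barrel's (74 mm above the bench); with lugs on the rim, 5 mm higher. Play about 2 degrees.
- key_end (a point): End of the key's flat arm, 80 mm from the key's axis along its +x, half way up the arm, which is 12 mm wide, 6 mm thick, 10 to 16 mm above the key's lower edge. The key must go on with its arm toward the nest's +x side (the slot would also take it the wrong way round).
- key_grip (a point): Middle of the key's grip bar, on the key's axis 24 mm above its lower edge. The bar is 12 mm thick across the key's y axis, 36 mm long along its x axis and runs from 15 to 31 mm above the lower edge; the cup's flat top is at 15 mm.
- stop_post: Steel post, 10 mm in diameter, on the nest's plate 70 mm from the lens axis at its +x side, top 100 mm above the bench; origin at its foot. The key's arm comes against it as the key turns clockwise and bears on it with the ring's torque / 0.07 m (10 N at 0.7 N m).
- solvent_bottle: White squeeze bottle, 50 mm wide, 170 mm tall, standing behind to the right; leave alone. Origin under its centre.
- esd_brush: Black flat brush, 146 mm long, lying in front of the nest; leave alone. Origin under its centre.
- tweezers: Steel tweezers, 124 mm long, lying at the front right; leave alone. Origin under their centre.
- serial_plug: Dark grey plug, 52 x 34 x 16 mm, lying behind the key; leave alone. Origin under its centre.

How it is judged (in metres and radians):
On the way, in this order (a step that is already met when the one before it is completed fails the run):
1. the key is seated in the barrel's slot and its arm has been brought to the stop post (z of reaction_key in the frame of focus_barrel below -0.0075 m and horizontal distance between reaction_key and focus_barrel below 0.004 m and z of reaction_key in the frame of camera_nest above 0.068 m and angle between the x axis of focus_barrel and the x axis of camera_nest, either way round below 0.14 rad and contact force between reaction_key and stop_post above 0.3 N), for 0.2 s.
2. the lock ring is drawn tight with the fingers while the seated key holds the barrel against the post (the arm bears on the post with more than 5.5 N) (contact force between reaction_key and stop_post above 5.5 N and contact force between the fingers and focus_barrel above 3 N and not (contact force between the fingers and reaction_key above 0.5 N) and z of reaction_key in the frame of focus_barrel below -0.0075 m and angle between the x axis of focus_barrel and the x axis of camera_nest, either way round below 0.12 rad), for 0.2 s.
At the end, for the whole second after the job is handed in: The lock ring has been tightened, the barrel stands in its set position (its x axis within 7 degrees of the nest's), and the key stands upright and at rest on its cup on the bench, more than 90 mm from the lens axis, let go (angle between the x axis of focus_barrel and the x axis of camera_nest, either way round below 0.12 rad and horizontal distance between reaction_key and camera_nest above 0.09 m and height (world z) of reaction_key below 0.004 m and angle between reaction_key's own z axis and vertical below 0.1 rad and linear speed of reaction_key below 0.02 m/s); the robot touches nothing.
It fails at once if the lock ring is overtightened or the arm rammed: the key bears on the stop post with more than 17 N (contact force between reaction_key and stop_post above 17 N).
It fails at once if one of the things around is moved by more than 30 mm (distance of any of solvent_bottle, esd_brush, tweezers, serial_plug from where it was at the start of the episode above 0.03 m).
It also fails if it takes over 72 s, if anything falls off the work surface, if the arm or the gripper's body presses on something with over 40 N, if the wrist force passes 120 N, or if a joint passes its speed limit or range.

ROBOT

A 7-joint arm with a two-finger parallel gripper is mounted at the origin on a cart in front of the work surface, level with it; the furniture and walls round the work are solid. World frame = base frame: x ahead of the robot, y to its left, z up, the work surface at z = 0. Lengths are in mm, angles in rad, forces in N, time in s.
With the tool pointing down it reaches from about 400 to 850 mm from the base axis. Payload 10.4 kg.
Tool frame: the origin (TCP) lies midway between the tips of the shut fingers; the grasp point (between the pads) lies 19 mm behind it (pinch_z is the distance from the TCP to the grasp point, in mm); z points along the fingers, y is the direction in which the jaws open and shut (so a half turn about z gives the same grasp; the last joint's range is limited). The gripper opens to 87 mm and grips with 3 to 60 N. Pads are 19 mm wide; open, the fingers measure 117 mm over their backs; the gripper's body (75 mm by 190 mm) begins 51 mm behind the grasp point.
Start: joints at [1.32, 0.332, -0.065, 1.46, 0.022, 1.35, -0.088], TCP at [141.167, -608.871, 222.576] pointing down, gripper open.
Joint ranges: [-2.6, 2.6], [-0.5, 2.12], [-1.47, 1.34], [0.16, 2.42], [-1.27, 4.41], [0.06, 2.06], [-2.6, 2.6]. Speed limits (rad/s): [2.22, 2.22, 2.79, 2.79, 3.14, 3.14, 3.14].

INTERFACE

Orientations are given as a unit quaternion [x, y, z, w].
In Python, from bench import * gives the robot as it stands.
- The arm moves only by the tool move_arm, never from a script. Its argument "targets" is a list that holds one entry, the list of rows, each a list of 4 numbers: the shift along the tool's x, y, z in cm, then the turn about the tool's z in rad. In form: [[[tx, ty, tz, roll], ...]]. A call has exactly 10 rows; each row shifts and turns the commanded pose from where the row before left it, along the tool's axes as they then stand; what a row does not reach is not made up. A row lasts 1/8 s, in which the tool goes at most 62.5 mm and 10.7 degrees, less where a joint would pass 70% of its speed; a pose out of reach is approached as far as the arm can. A call is refused whole if a number of a shift passes 6.25 or a number of a turn 0.188, either way. A call with a gripper value outside its range is refused whole. "fingers" is the opening, from 0 (shut) to 1 (fully open), set as the call begins (left out, the last holds). The fingers move at their own pace and stop on an object; "newtons" is the grip in N (left out, the last holds). Time passes only in rows, so rows that do not move let the fingers close, or fill a call up. It gives the time, the measured TCP pose, the force and the opening at its end, in the units of the state.
- read_state(): the state, without advancing time (a new reading comes with each control period).
- capture(name): name is "side" or "top"; returns the picture (384x512x3 uint8, blue, green, red); there is no depth.
- get_calibration(name): a dict with "camera_matrix" (3x3 intrinsics, pixels), "k1" (the pictures are not rectified: a ray, as slopes to the right and down, at radius r is drawn at 1 + k1 r^2 times it, then the intrinsics apply), "world_from_camera" (4x4, takes a point from camera to world coordinates). Camera axes: x right, y down, z forward; pixel columns grow to the right and rows downward; lengths in mm; the calibration is good to about 2 mm. A picture is of the moment at which its call begins. get_calibration takes no time and is no camera call.
- sign_off(): hands the job in, once; it reports no verdict.
Trained networks look in the newest picture that a camera, given by its name, has taken for a name from the list of things; names that differ only in an ending like _2 or _b are one class to them, and where a whole thing is asked for, a point or a joint stands for the part that bears it (a point fixed in the world has none). Each returns a list of dicts, best first, with "score" (0 to 1); they miss things now and then, are a little off and sometimes report something else, mostly with a low value. They report only what shows in the picture. A call takes as long as a camera call.
- outline_of(camera, query): "region" (384x512 bool, what is visible of it) and "xy" ([column, row] in pixels, amid what is visible of it).
- landmark_of(camera, query): "xy" ([column, row] in pixels: a listed point, or the origin of a listed thing).
The state is a dict: "time_s": time; "joint_pos": joint angles; "joint_vel": joint speeds; "effort": joint torques, N m; "tool_pos": TCP position; "ee_rot": TCP orientation; "ft_force": force on the tool from outside, world axes, zero at the start; "moment": the same for the moment, N m; "grip_width": finger opening in mm.
Only numpy, scipy, OpenCV 4.12 (cv2) and the standard library are available. Lean on these libraries where they do the work, as an engineer would, in place of code of your own. Each camera call takes 0.05 s, during which the arm holds its last target. There are 200 camera calls.

## Working session

There is one attempt and no reset: what is moved stays moved. The work goes in short steps, Python scripts to look and compute and a tool call to move; the robot and the scene stay as the last step left them, time stands still between calls to the robot, and variables do not carry over. Pictures are saved under pics/ and viewed, about 8 in all and at most 12, crops included, and the job is handed in when it is done.

Besides the shell and the picture viewer there is one more tool, called after ">>>" by a JSON object that holds its "name" and its "arguments". move_arm: Moves the arm, as the interface text tells. Its arguments: {"type":"object","properties":{"targets":{"type":"array","items":{"type":"array","items":{"type":"array","items":{"type":"number"}}}},"fingers":{"type":"number"},"newtons":{"type":"number"}},"required":["targets"]}

```bash
mkdir -p pics
cat > h.py <<'E'
from bench import *
import numpy as np, cv2
def ray(cam,xy):
    c=get_calibration(cam);K=np.array(c["camera_matrix"]);T=np.array(c["world_from_camera"])
    d=np.linalg.solve(K,[xy[0],xy[1],1.])[:2];u=d.copy()
    for _ in range(20): u=d/(1+c["k1"]*(u@u))
    return T[:3,3],T[:3,:3]@np.array([u[0],u[1],1.])
def atz(cam,xy,z):
    o,d=ray(cam,xy);return o+d*(z-o[2])/d[2]
def tri(a,b):
    (o1,d1),(o2,d2)=ray("side",a),ray("top",b)
    d1=d1/np.linalg.norm(d1);d2=d2/np.linalg.norm(d2)
    s=np.linalg.lstsq(np.c_[d1,-d2],o2-o1,rcond=None)[0]
    p,q=o1+s[0]*d1,o2+s[1]*d2
    return (p+q)/2,np.linalg.norm(p-q)
def proj(cam,p):
    c=get_calibration(cam);K=np.array(c["camera_matrix"]);T=np.linalg.inv(np.array(c["world_from_camera"]))
    q=T[:3,:3]@p+T[:3,3];u=q[:2]/q[2];u=u*(1+c["k1"]*(u@u));return (K@[u[0],u[1],1])[:2]
E
python3 - <<'E'
from h import *
Z=dict(camera_nest=0,ring_centre=61,focus_barrel=84,slot_end=84,reaction_key=0,key_end=13,key_grip=24,stop_post=0,solvent_bottle=0,esd_brush=0,tweezers=0,serial_plug=0)
ims=[capture(n) for n in("side","top")]
cv2.imwrite("pics/a.png",cv2.resize(np.hstack(ims),(800,300)) )
cv2.imwrite("pics/top.png",cv2.resize(ims[1],(800,600)));cv2.imwrite("pics/side.png",cv2.resize(ims[0],(800,600)))
for n in("side","top"):
    c=get_calibration(n);print(n,np.round(np.array(c["world_from_camera"])[:3],2).tolist(),np.array(c["camera_matrix"])[0])
    for q,z in Z.items():
        for r in landmark_of(n,q)[:2]: print(n,q,round(r["score"],2),np.round(r["xy"],1),np.round(atz(n,r["xy"],z)[:2],1))
s=read_state();print({k:np.round(s[k],3).tolist() for k in s})
E
```

```text
side [[1.0, 0.01, 0.02, 485.83], [-0.01, -0.59, 0.81, -730.59], [0.02, -0.81, -0.59, 574.77]] [371.9518074    0.         250.76489519]
side camera_nest 0.57 [263.6 199. ] [542.1  33.7]
side ring_centre 0.67 [262.7 177.8] [537.5  40.4]
side ring_centre 0.25 [285.9 261.4] [ 570.3 -242.6]
side focus_barrel 0.63 [262.  170.9] [534.7  36.3]
side slot_end 0.95 [267.7 169.1] [549.1  44.9]
side reaction_key 0.96 [249.2 267.2] [ 502.7 -201.5]
side key_end 0.71 [284.6 259.4] [ 576.  -191.4]
side key_grip 0.6 [249.1 258. ] [ 502.1 -198.5]
side stop_post 0.53 [290.  198.7] [610.6  36.1]
side solvent_bottle 0.76 [336.8 273.1] [ 682.9 -217.7]
side esd_brush 0.61 [196.6 189.4] [365.8  73. ]
side tweezers 0.47 [193.6 255. ] [ 384.2 -168. ]
side serial_plug 0.85 [321.1 241.1] [ 665.7 -122.2]
top [[0.02, -0.99, 0.1, 457.1], [-1.0, -0.02, -0.01, -56.5], [0.02, -0.1, -0.99, 927.96]] [367.84889782   0.         253.79052525]
top camera_nest 0.75 [211. 199.] [528.8  38.9]
top ring_centre 0.66 [209.6 196.2] [530.6  36.1]
top ring_centre 0.37 [196.7 261.9] [377.3  61.1]
top focus_barrel 0.74 [208.1 197.6] [5
[... 228 characters left out ...]
9.6 211.9] [ 500.  -206.8]
top stop_post 0.54 [214.3 168.7] [606.3  32.9]
top solvent_bottle 0.62 [311.  144.2] [ 675.3 -213.6]
top esd_brush 0.8 [198.5 262.8] [369.6  64.9]
top tweezers 0.36 [294.7 259.5] [ 381.9 -174. ]
top serial_plug 0.85 [279.2 144.3] [ 673.3 -131.8]
top serial_plug 0.18 [206.1 187.9] [556.7  52.1]
{'time_s': 1.3, 'joint_pos': [1.32, 0.332, -0.065, 1.46, 0.022, 1.35, -0.089], 'joint_vel': [-0.002, 0.002, -0.001, 0.0, 0.001, 0.0, -0.002], 'effort': [0.001, -62.303, 0.025, -39.012, -0.061, 0.032, 0.0], 'tool_pos': [141.172, -608.874, 222.583], 'ee_rot': [0.994, 0.114, 0.0, 0.0], 'ft_force': [-0.715, -0.159, -0.439], 'moment': [0.009, -0.028, -0.042], 'grip_width': 87.388}
```

View pics/top.png

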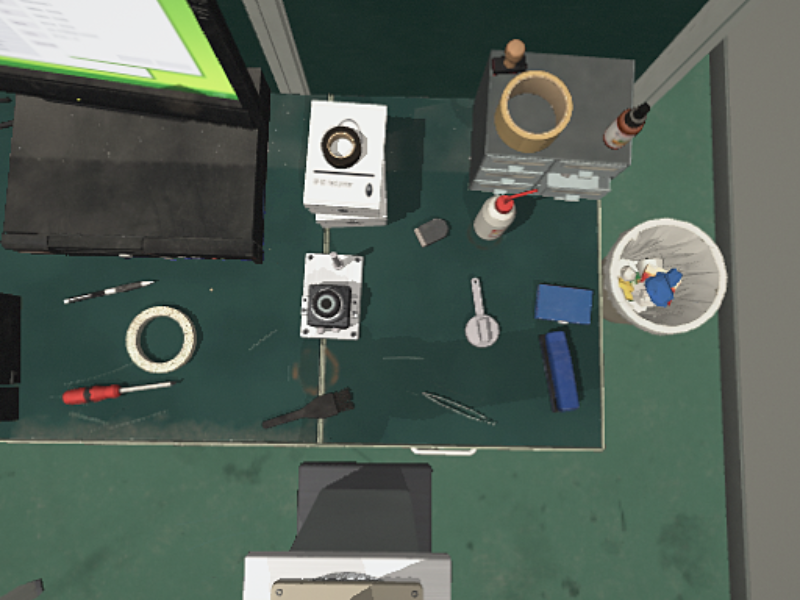

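View pics/side.png

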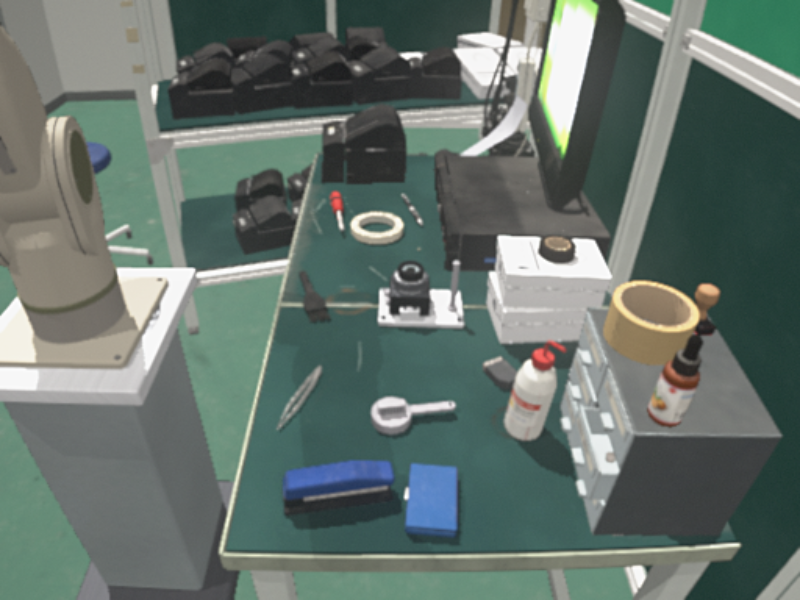

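Run:
```python
from h import *
t=capture("top");s=capture("side")
def crop(im,x,y,w=66,h=50): return cv2.resize(im[y:y+h,x:x+w],(400,300),interpolation=cv2.INTER_CUBIC)
cv2.imwrite("pics/crops.png",np.vstack([np.hstack([crop(t,180,160),crop(s,235,158)]),np.hstack([crop(t,275,172),crop(s,232,230)])]))
for n in("ring_centre","slot_end","focus_barrel","key_end","key_grip","reaction_key","stop_post"):
    a=landmark_of("side",n);b=landmark_of("top",n)
    if a and b:
        p,e=tri(a[0]["xy"],b[0]["xy"]);print(n,np.round(p,1),round(e,1),np.round(a[0]["xy"],1),np.round(b[0]["xy"],1))
```

```text
ring_centre [533.2  33.4  72.1] 12.5 [263.8 175.5] [210.2 197.4]
slot_end [548.1  40.2  84.7] 1.0 [267.2 169.9] [207.  187.5]
focus_barrel [527.9  30.1  84.4] 13.1 [262. 172.] [211.  199.4]
key_end [ 575.4 -192.1    7.6] 3.1 [284.9 261.4] [302.8 182.8]
key_grip [ 503.1 -205.5   24.4] 10.2 [252.2 260.3] [309.1 212.7]
reaction_key [ 504.6 -195.    -8.4] 3.8 [250.9 267.6] [302.9 211.3]
stop_post [ 535.  -190.9  169.3] 74.0 [289.2 199.2] [311.5 209.5]
```

View pics/crops.png

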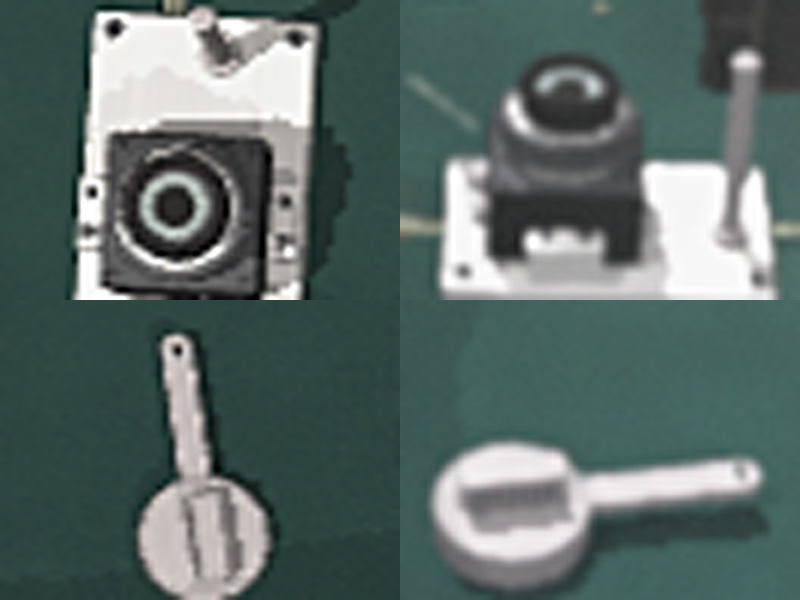

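Run:
```python
from h import *
for n,c,xy,z in [("rim","top",(208.1,193.6),84),("ring","top",(209.3,194.3),66),("posttop","top",(213.1,162.1),100),("postfoot","top",(217.2,170.8),10),
 ("rim","side",(262.5,171.6),84),("posttop","side",(291.5,166.7),100),("plateL","top",(195.6,161.6),10),("plateR","top",(232.1,163.7),10),
 ("cup","top",(308.2,210.9),15),("bar","top",(309.9,210.2),31),("hole","top",(304,179.8),16),("cup","side",(249.7,260.9),15),("hole","side",(287.9,258.1),16)]:
    print(n,c,np.round(atz(c,xy,z),1))
# dark-barrel / key segmentations
for cam,q,z in(("top","reaction_key",15),("side","reaction_key",13),("top","focus_barrel",80),("top","ring_centre",61),("side","focus_barrel",80)):
    o=outline_of(cam,q)[0]; r=o["region"];ys,xs=np.nonzero(r);print(cam,q,round(o["score"],2),r.sum(),xs.min(),xs.max(),ys.min(),ys.max())
    if q=="reaction_key":
        P=np.array([atz(cam,(x,y),z)[:2] for x,y in zip(xs,ys)]);m=P.mean(0);w,v=np.linalg.eigh(np.cov(P.T));d=v[:,1]*np.sign(v[0,1]);print("yaw",np.arctan2(d[1],d[0]),m,"ext",((P-m)@d).min(),((P-m)@d).max(),((P-m)@v[:,0]).min(),((P-m)@v[:,0]).max())
```

```text
rim top [534.6  37.3  84. ]
ring top [534.7  36.4  66. ]
posttop top [605.4  26.4 100. ]
postfoot top [599.5  24.4  10. ]
rim side [535.8  33.2  84. ]
posttop side [605.4  31.9 100. ]
plateL top [621.8  79.5  10. ]
plateR top [618.4 -12.6  10. ]
cup top [ 502.9 -204.8   15. ]
bar top [ 503.9 -206.3   31. ]
hole top [ 580.5 -193.7   16. ]
cup side [ 503.5 -198.    15. ]
hole side [ 582.7 -190.5   16. ]
top reaction_key 0.69 497 297 318 178 221
yaw 0.13405828177474663 [ 518.84563625 -200.76007472] ext -41.70233994518526 67.20041031336173 -26.19880541698883 26.059732612186817
side reaction_key 0.82 650 237 290 255 277
yaw 0.2757270001697062 [ 517.55170737 -205.03769532] ext -41.42291184581312 72.278141833437 -31.228109381935813 29.815816229283147
top focus_barrel 0.9 475 196 220 183 206
top ring_centre 0.97 1975 192 230 161 216
side focus_barrel 0.89 353 251 273 168 187
```

>>> {"name": "move_arm", "arguments": {"targets": [[[4.44,-3.14,1.1,0],[4.44,-3.14,1.1,0],[4.44,-3.14,1.1,0],[4.44,-3.14,1.1,0],[4.44,-3.14,1.1,0],[4.44,-3.14,1.1,0],[4.44,-3.14,1.1,0],[4.44,-3.14,1.1,0],[4.44,-3.14,1.1,0],[4.44,-3.14,1.1,0]]], "fingers": 0.6}}

```text
time_s: 3.6
tool_pos: [503.9, -201.6, 112.5]
ee_rot: [0.994, 0.113, 0.0, 0.0]
ft_force: [0.6, -0.7, 0.0]
grip_width: 52.1
```

>>> {"name": "move_arm", "arguments": {"targets": [[[0,0,1.5,0.1],[0,0,1.5,0],[0,0,1.5,0],[0,0,1.5,0],[0,0,1.5,0],[0,0,1,0],[0,0,0.6,0],[0,0,0.4,0],[0,0,0,0],[0,0,0,0]]]}}

```text
time_s: 4.85
tool_pos: [503.0, -202.8, 17.9]
ee_rot: [0.998, 0.064, 0.0, 0.0]
ft_force: [-0.4, 0.2, -0.5]
grip_width: 52.1
```

Run:
```python
from h import *
t=capture("top");s=capture("side")
def crop(im,x,y,w=66,h=50): return cv2.resize(im[y:y+h,x:x+w],(400,300),interpolation=cv2.INTER_CUBIC)
cv2.imwrite("pics/g.png",np.hstack([crop(t,275,172),crop(s,228,228)]))
```

```text
(no output)
```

View pics/g.png

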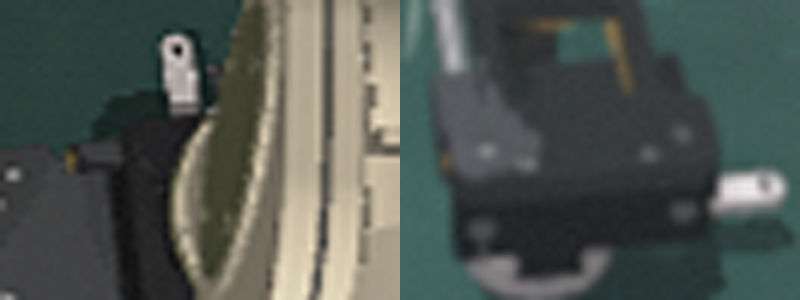

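>>> {"name": "move_arm", "arguments": {"targets": [[[0,0,0,0],[0,0,0,0],[0,0,0,0],[0,0,0,0],[0,0,0,0],[0,0,0,0],[0,0,0,0],[0,0,-0.5,0],[0,0,-1,0],[0,0,-1.5,0]]], "fingers": 0, "newtons": 35}}

```text
time_s: 6.2
tool_pos: [502.7, -202.6, 48.4]
ee_rot: [0.998, 0.064, -0.0, -0.0]
ft_force: [-0.7, 0.6, -0.6]
grip_width: 11.4
```

>>> {"name": "move_arm", "arguments": {"targets": [[[0,0,-3.6,0],[0,0,-3.6,0],[1.04,-3.87,0,0],[1.04,-3.87,0,0],[1.04,-3.87,0,0],[1.04,-3.87,0,0],[1.04,-3.87,0,0],[1.04,-3.87,0,0],[0,0,0,-0.125],[0,0,0,-0.125]]]}}

```text
time_s: 7.45
tool_pos: [535.3, 36.3, 120.6]
ee_rot: [0.982, 0.19, 0.0, 0.0]
ft_force: [0.4, 0.4, -1.0]
grip_width: 11.7
```

Run:
```python
from h import *
t=capture("top");s=capture("side")
def crop(im,x,y,w=66,h=50): return cv2.resize(im[y:y+h,x:x+w],(396,300),interpolation=cv2.INTER_CUBIC)
cv2.imwrite("pics/n.png",np.hstack([crop(t,180,150),crop(s,230,140)]))
st=read_state();print(np.round(st["tool_pos"],1),np.round(st["ee_rot"],3),np.round(st["ft_force"],1),np.round(st["joint_pos"],2))
for cam in("side","top"):
  for q,z in(("reaction_key",102),("key_end",115),("slot_end",84),("focus_barrel",84),("ring_centre",61),("key_grip",126)):
    for r in landmark_of(cam,q)[:1]: print(cam,q,round(r["score"],2),np.round(r["xy"],1),np.round(atz(cam,r["xy"],z)[:2],1))
```

```text
[535.3  35.7 120.5] [0.982 0.189 0.    0.   ] [-0.4 -0.8 -1.5] [ 0.38  0.28 -0.61  1.8   0.18  1.12 -1.48]
side reaction_key 0.66 [261.8 163.7] [533.6  40.6]
side key_end 0.76 [292.7 155.7] [609.9  58.9]
side slot_end 0.61 [265.9 168.2] [544.8  48.9]
side focus_barrel 0.8 [261.  173.3] [531.8  25.5]
side ring_centre 0.92 [261.8 178.2] [535.2  38.6]
side key_grip 0.55 [264.5 152.9] [539.6  51.5]
```

View pics/n.png

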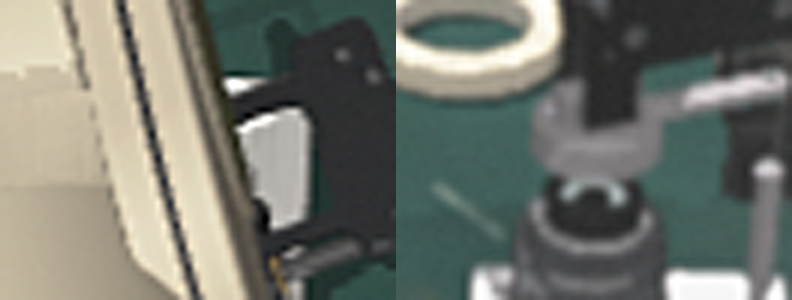

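Run:
```python
from h import *
s=capture("side");np.save("s.npy",s);g=cv2.cvtColor(s,cv2.COLOR_BGR2GRAY)
print("col262",list(zip(range(152,200),g[152:200,261:264].mean(1).astype(int).tolist())))
for r in (160,164,167,174,176,178,184,187): print(r,list(zip(range(246,276),g[r,246:276].tolist())))
dz=120.5-17.9
K=np.array([535.3,35.7]);B=np.array([535,35.5])
def P(c,r,z,n): 
    a={"L":(-1,0),"R":(1,0),"F":(0,-1),"B":(0,1)}[n];return np.round(proj("side",np.array([c[0]+r*a[0],c[1]+r*a[1],z])),1).tolist()
print("cup low",[P(K,26,dz,k) for k in "LRFB"],"cup top",[P(K,26,dz+15,k) for k in "LRFB"])
print("rim",[P(B,21,82,k) for k in "LRFB"],"ringtop",[P(B,28,68,k) for k in "LRFB"],"ringlow",[P(B,28,54,k) for k in "LRFB"], "bore",[P(B,15,84,k) for k in "LRFB"])
print("barrel at ring top",[P(B,21,68,k) for k in "LRFB"],"camtop front edge",P(B,32,48,"F"))
```

```text
col262 [(152, 43), (153, 47), (154, 53), (155, 55), (156, 55), (157, 52), (158, 51), (159, 49), (160, 49), (161, 65), (162, 101), (163, 135), (164, 153), (165, 147), (166, 130), (167, 126), (168, 128), (169, 127), (170, 116), (171, 76), (172, 49), (173, 46), (174, 46), (175, 48), (176, 48), (177, 46), (178, 44), (179, 58), (180, 103), (181, 131), (182, 96), (183, 73), (184, 70), (185, 74), (186, 90), (187, 109), (188, 102), (189, 82), (190, 59), (191, 48), (192, 46), (193, 46), (194, 43), (195, 71), (196, 148), (197, 212), (198, 223), (199, 215)]
160 [(246, 87), (247, 89), (248, 86), (249, 87), (250, 91), (251, 92), (252, 104), (253, 122), (254, 128), (255, 126), (256, 121), (257, 116), (258, 117), (259, 107), (260, 87), (261, 61), (262, 43), (263, 43), (264, 46), (265, 50), (266, 53), (267, 58), (268, 64), (269, 79), (270, 111), (271, 124), (272, 128), (273, 127), (274, 117), (275, 105)]
164 [(246, 89), (247, 87), (248, 88), (249, 89), (250, 87), (251, 89), (252, 96), (253, 103), (254, 108), (255, 117), (256, 130), (257, 143), (258, 147), (259, 149), (260, 152), (261, 153), (262, 15
[... 2075 characters left out ...]
, (263, 109), (264, 110), (265, 110), (266, 110), (267, 106), (268, 101), (269, 84), (270, 75), (271, 73), (272, 74), (273, 67), (274, 114), (275, 224)]
cup low [[251.8, 164.4], [273.3, 164.7], [263.0, 170.4], [262.2, 159.0]] cup top [[252.0, 159.1], [273.7, 159.4], [263.3, 164.9], [262.4, 153.8]]
rim [[253.5, 171.7], [270.7, 171.9], [262.4, 176.5], [261.8, 167.2]] ringtop [[250.6, 176.4], [273.2, 176.7], [262.3, 183.0], [261.5, 170.4]] ringlow [[250.4, 181.1], [272.9, 181.4], [262.1, 187.7], [261.2, 175.1]] bore [[256.0, 171.0], [268.3, 171.2], [262.4, 174.4], [261.9, 167.8]]
barrel at ring top [[253.4, 176.4], [270.4, 176.6], [262.2, 181.3], [261.6, 171.9]] camtop front edge [262.0, 190.7]
```

Run:
```python
from h import *
from scipy.optimize import minimize
a=np.linspace(0,2*np.pi,60)
def cyl(c,r,zs): return np.array([[c[0]+r*np.cos(t),c[1]+r*np.sin(t),z] for z in zs for t in a])
def mask(cam,sets):
    m=np.zeros((384*4,512*4),np.uint8)
    for s in sets:
        p=np.array([proj(cam,q) for q in s]);h=cv2.convexHull(((p+.5)*4).astype(np.float32)).astype(np.int32);cv2.fillConvexPoly(m,h,1)
    return m
def bb(m): ys,xs=np.nonzero(m);return np.round([xs.min()/4-.5,xs.max()/4-.5,ys.min()/4-.5,ys.max()/4-.5],1)
for B in((535,35.5),(535,41)):
  S=[cyl(B,28,(54,68)),cyl(B,21,(68,82)),cyl(B,19,(82,84))]
  print(B,"top",bb(mask("top",S)),"side",bb(mask("side",S)))
print("measured edges top 195.5 220.5 182.5 206.5  side 250.5 273.5 167.5 187.5")
o=outline_of("side","focus_barrel")
for q in o[:2]: ys,xs=np.nonzero(q["region"]);print(q["score"],xs.min(),xs.max(),ys.min(),ys.max())
r=o[0]["region"];R=cv2.resize(r.astype(np.uint8),None,fx=4,fy=4,interpolation=0)
best=[]
for x in np.arange(530,541,1.):
  for y in np.arange(26,50,2.):
    B=(x,y);K=mask("side",[cyl((535.3,35.7),26,(102.6,117.6))])
    M=mask("side",[cyl(B,28,(54,68)),cyl(B,21,(68,82)),cyl(B,19,(82,84))])&(1-K)
    best.append(((M&R).sum()/(M|R).sum(),x,y))
print(sorted(best)[-4:])
t=cv2.resize(cv2.imread("pics/top.png"),(512,384),interpolation=cv2.INTER_AREA);g=cv2.cvtColor(t,cv2.COLOR_BGR2GRAY)
for rr in (188,191,194,197,200): print(rr,g[rr,192:228].tolist())
for cc in (203,206,208,210,213): print("c",cc,g[178:214,cc].tolist())
```

```text
(535, 35.5) top [197.5 221.8 182.  206.2] side [250.2 273.  166.8 187.5]
(535, 41) top [195.2 219.5 182.  206.2] side [250.2 273.  165.8 186.2]
measured edges top 195.5 220.5 182.5 206.5  side 250.5 273.5 167.5 187.5
0.63 251 273 170 187
0.53 191 210 174 206Traceback (most recent call last):
  File "<stdin>", line 22, in <module>
  File "<stdin>", line 8, in mask
  File "h.py", line 17, in proj
    c=get_calibration(cam);K=np.array(c["camera_matrix"]);T=np.linalg.inv(np.array(c["world_from_camera"]))
ValueError: time passes only in moves, steps and waits
```

>>> {"name": "move_arm", "arguments": {"targets": [[[0.03,-0.22,0.6,0],[0,0,0.6,0],[0,0,0.4,0],[0,0,0.1,0],[0,0,0.1,0],[0,0,0.1,0],[0,0,0.1,0],[0,0,0.1,0],[0,0,0,0],[0,0,0,0]]]}}

```text
time_s: 9.5
tool_pos: [534.6, 37.7, 98.6]
ee_rot: [0.982, 0.188, 0.0, 0.0]
ft_force: [-0.3, -1.0, -1.5]
grip_width: 11.5
```

Run:
```python
from h import *
s=read_state();print(np.round(s["tool_pos"],1),np.round(s["ft_force"],1),np.round(s["moment"],3),s["grip_width"])
```

```text
[534.6  37.7  98.6] [-0.3 -1.  -1.5] [-0.015  0.026 -0.012] 11.545116804240951
```

>>> {"name": "move_arm", "arguments": {"targets": [[[0,0,0.05,0],[0,0,0.05,0],[0,0,0.05,0],[0,0,0.05,0],[0,0,0.05,0],[0,0,0.05,0],[0,0,0.05,0],[0,0,0,0],[0,0,0,0],[0,0,0,0]]]}}

```text
time_s: 10.75
tool_pos: [534.6, 37.7, 95.1]
ee_rot: [0.982, 0.188, 0.0, 0.0]
ft_force: [0.5, -0.6, 0.4]
grip_width: 11.2
```

Run:
```python
from h import *
s=read_state();print(np.round(s["tool_pos"],1),np.round(s["ft_force"],1),np.round(s["moment"],3),s["grip_width"])
```

```text
[534.6  37.7  95.1] [ 0.5 -0.6  0.4] [-0.066 -0.028 -0.032] 11.22293029208087
```

>>> {"name": "move_arm", "arguments": {"targets": [[[0,0,0.05,0],[0,0,0.05,0],[0,0,0.05,0],[0,0,0.05,0],[0,0,0.05,0],[0,0,0.05,0],[0,0,0,0],[0,0,0,0],[0,0,0,0],[0,0,0,0]]]}}

```text
time_s: 12.0
tool_pos: [534.7, 37.7, 92.0]
ee_rot: [0.982, 0.188, 0.0, 0.0]
ft_force: [1.7, -0.7, 2.3]
grip_width: 11.4
```

Run:
```python
from h import *
im=capture("side")
s=read_state();print(np.round(s["tool_pos"],1),np.round(s["ft_force"],1),np.round(s["moment"],3),s["grip_width"])
cv2.imwrite("pics/d.png",cv2.resize(im[140:200,225:305],(800,600),interpolation=cv2.INTER_CUBIC))
```

```text
[534.7  37.7  92.1] [ 2.  -0.3  0.8] [-0.18  -0.554 -0.113] 11.628891850907472
```

View pics/d.png

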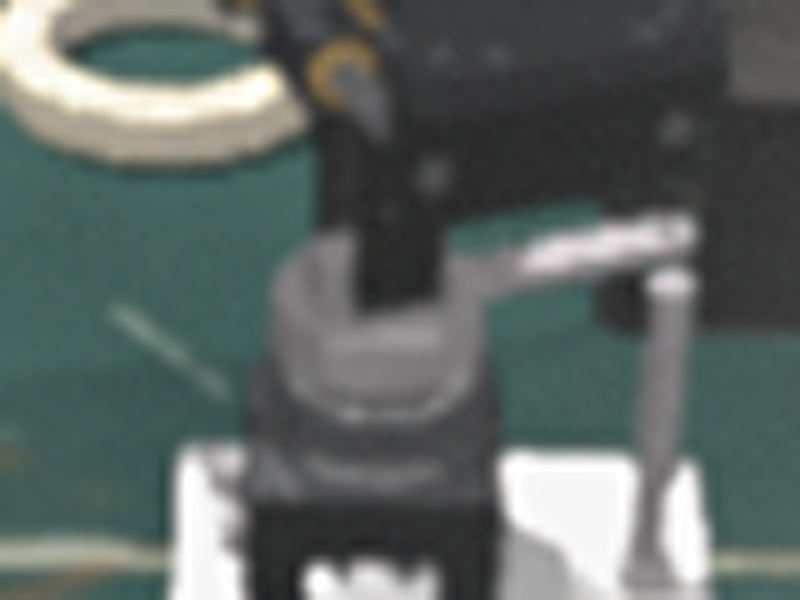

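>>> {"name": "move_arm", "arguments": {"targets": [[[0,0,0,0.035],[0,0,0,0.035],[0,0,0,0.035],[0,0,0,0.035],[0,0,0,0.035],[0,0,0,0.035],[0,0,0,0.035],[0,0,0,0.035],[0,0,0,0],[0,0,0,0]]], "newtons": 20}}

```text
time_s: 13.3
tool_pos: [534.4, 37.9, 92.0]
ee_rot: [0.999, 0.049, -0.0, -0.0]
ft_force: [-2.8, 1.4, -3.2]
grip_width: 11.6
```

```bash
cat > st.py <<'E'
from h import *
f=[];m=[]
for i in range(1):
    s=read_state()
q=s["ee_rot"];print("t",s["time_s"],"pos",np.round(s["tool_pos"],2),"yaw",round(2*np.arctan2(q[1],q[0]),4),"F",np.round(s["ft_force"],1),"M",np.round(s["moment"],3),"w",round(s["grip_width"],1),"q7",round(s["joint_pos"][6],2))
E
python3 st.py
```

```text
t 13.3 pos [534.36  37.86  91.96] yaw 0.0983 F [-2.8  1.4 -3.2] M [0.283 0.802 0.064] w 11.6 q7 -1.77
```

>>> {"name": "move_arm", "arguments": {"targets": [[[0,0,0,0.02],[0,0,0,0.02],[0,0,0,0.02],[0,0,0,0.02],[0,0,0,0.01],[0,0,0,0],[0,0,0,0],[0,0,0,0],[0,0,0,0],[0,0,0,0]]]}}

```text
time_s: 14.55
tool_pos: [534.5, 37.9, 92.0]
ee_rot: [1.0, 0.004, -0.0, -0.0]
ft_force: [-4.1, 3.4, -4.6]
grip_width: 12.0
```

```bash
python3 st.py
python3 - <<'E'
from h import *
im=capture("side")
cv2.imwrite("pics/e.png",cv2.resize(im[140:200,225:305],(800,600),interpolation=cv2.INTER_CUBIC))
E
```

```text
t 14.55 pos [534.45  37.93  92.01] yaw 0.0079 F [-4.1  3.4 -4.6] M [0.7   1.061 0.139] w 12.0 q7 -1.86
```

View pics/e.png

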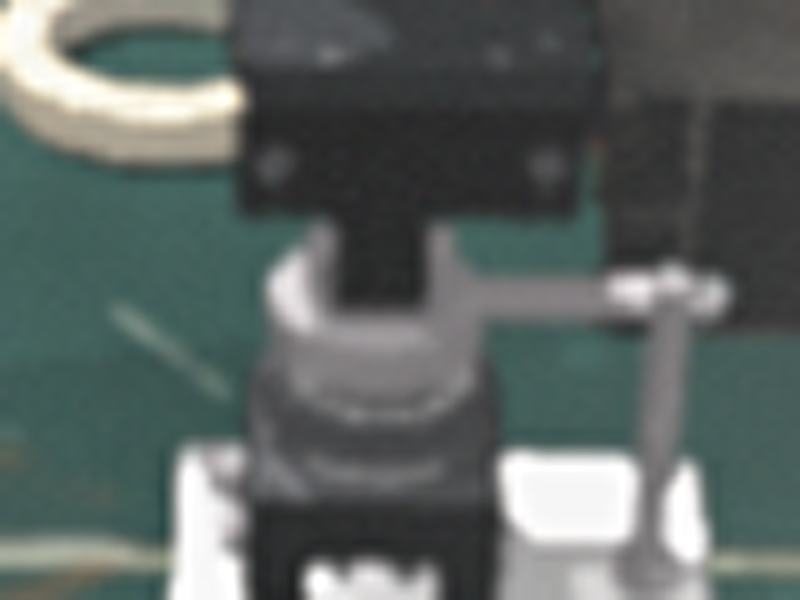

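>>> {"name": "move_arm", "arguments": {"targets": [[[0,0,0,0.01],[0,0,0,0.01],[0,0,0,0.01],[0,0,0,0.01],[0,0,0,0],[0,0,0,0],[0,0,0,0],[0,0,0,0],[0,0,0,0],[0,0,0,0]]]}}

```text
time_s: 15.85
tool_pos: [534.5, 38.1, 92.0]
ee_rot: [1.0, -0.016, -0.0, -0.0]
ft_force: [-4.7, 3.4, -2.9]
grip_width: 12.1
```

```bash
python3 st.py
```

```text
t 15.85 pos [534.47  38.08  92.02] yaw -0.0312 F [-4.7  3.4 -2.9] M [0.744 0.977 0.434] w 12.1 q7 -1.89
```

>>> {"name": "move_arm", "arguments": {"targets": [[[0,0,0,0],[0,0,0,0],[0,0,0,0],[0,0,-0.5,0],[0,0,-1,0],[0,0,-1.5,0],[0,0,-0.5,-0.15],[0,0,0,-0.15],[0,0,0,-0.15],[0,0,0,-0.15]]], "fingers": 1}}

```text
time_s: 17.1
tool_pos: [534.9, 37.7, 128.2]
ee_rot: [0.959, 0.282, 0.001, 0.0]
ft_force: [-0.3, 0.2, 0.2]
grip_width: 86.8
```

```bash
python3 st.py
python3 - <<'E'
from h import *
im=capture("side")
cv2.imwrite("pics/f.png",cv2.resize(im[140:200,225:305],(800,600),interpolation=cv2.INTER_CUBIC))
E
```

```text
t 17.1 pos [534.94  37.74 128.21] yaw 0.5727 F [-0.3  0.2  0.2] M [-0.04  -0.012 -0.045] w 86.8 q7 -1.29
```

View pics/f.png

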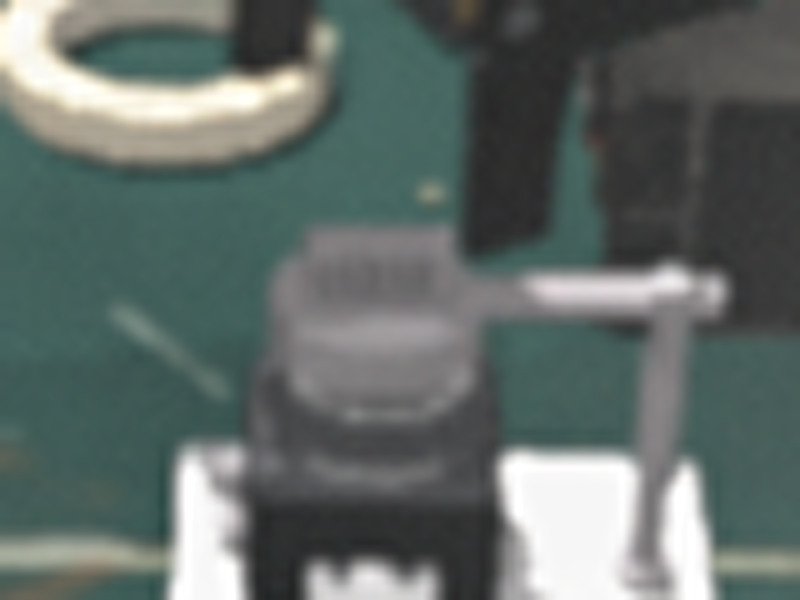

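>>> {"name": "move_arm", "arguments": {"targets": [[[0,-0.06,0,-0.17],[0,0,1.5,0],[0,0,2,0],[0,0,2,0],[0,0,1,0],[0,0,0.7,0],[0,0,0.46,0],[0,0,0,0],[0,0,0,0],[0,0,0,0]]]}}

```text
time_s: 18.4
tool_pos: [534.5, 38.2, 50.8]
ee_rot: [0.933, 0.361, 0.0, 0.0]
ft_force: [0.1, -0.4, -0.7]
grip_width: 87.3
```

```bash
python3 st.py
python3 - <<'E'
from h import *
im=capture("side")
cv2.imwrite("pics/i.png",cv2.resize(im[140:200,225:305],(800,600),interpolation=cv2.INTER_CUBIC))
E
```

```text
t 18.4 pos [534.49  38.19  50.8 ] yaw 0.7377 F [ 0.1 -0.4 -0.7] M [ 0.02  -0.101  0.017] w 87.3 q7 -1.19
```

View pics/i.png

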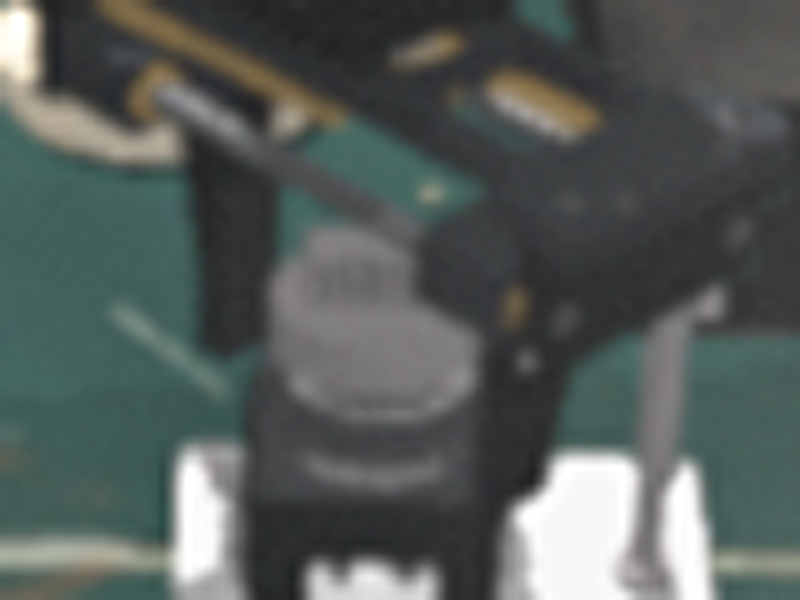

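>>> {"name": "move_arm", "arguments": {"targets": [[[0,0,0,0],[0,0,0,0],[0,0,0,0],[0,0,0,0],[0,0,0,0.02],[0,0,0,0.02],[0,0,0,0.02],[0,0,0,0.02],[0,0,0,0],[0,0,0,0]]], "fingers": 0.5, "newtons": 45}}

```text
time_s: 19.7
tool_pos: [534.8, 37.4, 50.4]
ee_rot: [0.947, 0.322, 0.0, 0.0]
ft_force: [4.5, -2.0, -4.7]
grip_width: 55.0
```

```bash
python3 st.py
```

```text
t 19.7 pos [534.8   37.44  50.38] yaw 0.6566 F [ 4.5 -2.  -4.7] M [-0.587 -0.981  0.033] w 55.0 q7 -1.26
```

>>> {"name": "move_arm", "arguments": {"targets": [[[0,0,0,0.02],[0,0,0,0.02],[0,0,0,0.02],[0,0,0,0.02],[0,0,0,0.01],[0,0,0,0],[0,0,0,0],[0,0,0,0],[0,0,0,0],[0,0,0,0]]]}}

```text
time_s: 20.95
tool_pos: [534.7, 37.5, 50.4]
ee_rot: [0.96, 0.28, 0.0, 0.0]
ft_force: [3.4, -2.9, -5.5]
grip_width: 55.0
```

```bash
python3 st.py
```

```text
t 20.95 pos [534.74  37.54  50.36] yaw 0.5668 F [ 3.4 -2.9 -5.5] M [-0.554 -0.992  0.078] w 55.0 q7 -1.35
```

>>> {"name": "move_arm", "arguments": {"targets": [[[0,0,0,0.015],[0,0,0,0.015],[0,0,0,0.015],[0,0,0,0.015],[0,0,0,0.015],[0,0,0,0.015],[0,0,0,0.015],[0,0,0,0.015],[0,0,0,0.015],[0,0,0,0.015]]]}}

```text
time_s: 22.2
tool_pos: [534.6, 37.8, 50.4]
ee_rot: [0.978, 0.207, 0.0, 0.0]
ft_force: [4.5, -3.1, -5.2]
grip_width: 54.4
```

```bash
python3 st.py
```

```text
t 22.2 pos [534.64  37.76  50.37] yaw 0.4167 F [ 4.5 -3.1 -5.2] M [-0.545 -0.98   0.157] w 54.4 q7 -1.49
```

>>> {"name": "move_arm", "arguments": {"targets": [[[0,0,0,0.015],[0,0,0,0.015],[0,0,0,0.015],[0,0,0,0.015],[0,0,0,0.015],[0,0,0,0.015],[0,0,0,0.015],[0,0,0,0.015],[0,0,0,0.015],[0,0,0,0.015]]]}}

```text
time_s: 23.45
tool_pos: [534.6, 37.9, 50.4]
ee_rot: [0.991, 0.133, 0.0, 0.0]
ft_force: [4.4, -2.0, -4.5]
grip_width: 55.1
```

```bash
python3 st.py;python3 st.py
```

```text
t 23.45 pos [534.59  37.92  50.38] yaw 0.2673 F [ 4.4 -2.  -4.5] M [-0.472 -1.013  0.489] w 55.1 q7 -1.63
t 23.45 pos [534.59  37.92  50.38] yaw 0.2673 F [ 4.4 -2.  -4.5] M [-0.472 -1.013  0.489] w 55.1 q7 -1.63
```

>>> {"name": "move_arm", "arguments": {"targets": [[[0,0,0,0.01],[0,0,0,0.01],[0,0,0,0.01],[0,0,0,0.01],[0,0,0,0],[0,0,0,0],[0,0,0,0],[0,0,0,0],[0,0,0,0],[0,0,0,0]]]}}

```text
time_s: 24.7
tool_pos: [534.5, 38.0, 50.3]
ee_rot: [0.994, 0.114, 0.0, 0.0]
ft_force: [5.1, -2.9, -4.8]
grip_width: 55.2
```

```bash
python3 st.py
```

```text
t 24.7 pos [534.53  37.97  50.33] yaw 0.2278 F [ 5.1 -2.9 -4.8] M [-0.527 -1.048  0.461] w 55.2 q7 -1.67
```

>>> {"name": "move_arm", "arguments": {"targets": [[[0,0,0,0],[0,0,0,0],[0,0,0,0.01],[0,0,0,0.01],[0,0,0,0.01],[0,0,0,0.01],[0,0,0,0],[0,0,0,0],[0,0,0,0],[0,0,0,0]]], "newtons": 60}}

```text
time_s: 25.95
tool_pos: [534.6, 38.0, 50.4]
ee_rot: [0.996, 0.094, 0.0, 0.0]
ft_force: [4.9, -1.8, -4.7]
grip_width: 54.7
```

```bash
python3 st.py
```

```text
t 25.95 pos [534.58  38.02  50.37] yaw 0.188 F [ 4.9 -1.8 -4.7] M [-0.469 -1.024  0.611] w 54.7 q7 -1.7
```

>>> {"name": "move_arm", "arguments": {"targets": [[[0,0,0,0.01],[0,0,0,0.01],[0,0,0,0.01],[0,0,0,0],[0,0,0,0],[0,0,0,0],[0,0,0,0],[0,0,0,0],[0,0,0,0],[0,0,0,0]]]}}

```text
time_s: 27.2
tool_pos: [534.6, 38.1, 50.4]
ee_rot: [0.997, 0.079, 0.0, 0.0]
ft_force: [5.0, -2.1, -4.4]
grip_width: 54.8
```

```bash
python3 st.py
```

```text
t 27.2 pos [534.57  38.05  50.37] yaw 0.1583 F [ 5.  -2.1 -4.4] M [-0.458 -1.047  0.647] w 54.8 q7 -1.73
```

>>> {"name": "move_arm", "arguments": {"targets": [[[0,0,0,0.01],[0,0,0,0.01],[0,0,0,0],[0,0,0,0],[0,0,0,0],[0,0,0,0],[0,0,0,0],[0,0,0,0],[0,0,0,0],[0,0,0,0]]]}}

```text
time_s: 28.45
tool_pos: [534.6, 38.1, 50.4]
ee_rot: [0.998, 0.069, 0.0, 0.0]
ft_force: [5.0, -2.9, -4.8]
grip_width: 55.0
```

```bash
python3 st.py
```

```text
t 28.45 pos [534.58  38.08  50.38] yaw 0.1384 F [ 5.  -2.9 -4.8] M [-0.421 -1.031  0.793] w 55.0 q7 -1.75
```

>>> {"name": "move_arm", "arguments": {"targets": [[[0,0,0,0],[0,0,0,0],[0,0,0,0],[0,0,-0.5,0],[0,0,-1.5,0],[0,0,-2,0],[0,0,-2,0],[0,0,-1.8,0.06],[0,0,0,0.06],[0,0,0,0.05]]], "fingers": 1}}

```text
time_s: 29.7
tool_pos: [534.6, 38.3, 130.0]
ee_rot: [1.0, -0.017, 0.001, 0.0]
ft_force: [-0.4, -0.0, -0.7]
grip_width: 86.9
```

```bash
python3 st.py
python3 - <<'E'
from h import *
im=capture("side")
cv2.imwrite("pics/j.png",cv2.resize(im[140:200,225:305],(800,600),interpolation=cv2.INTER_CUBIC))
E
```

```text
t 29.7 pos [534.63  38.31 129.96] yaw -0.034 F [-0.4 -0.  -0.7] M [ 0.011 -0.022  0.026] w 86.9 q7 -1.87
```

View pics/j.png

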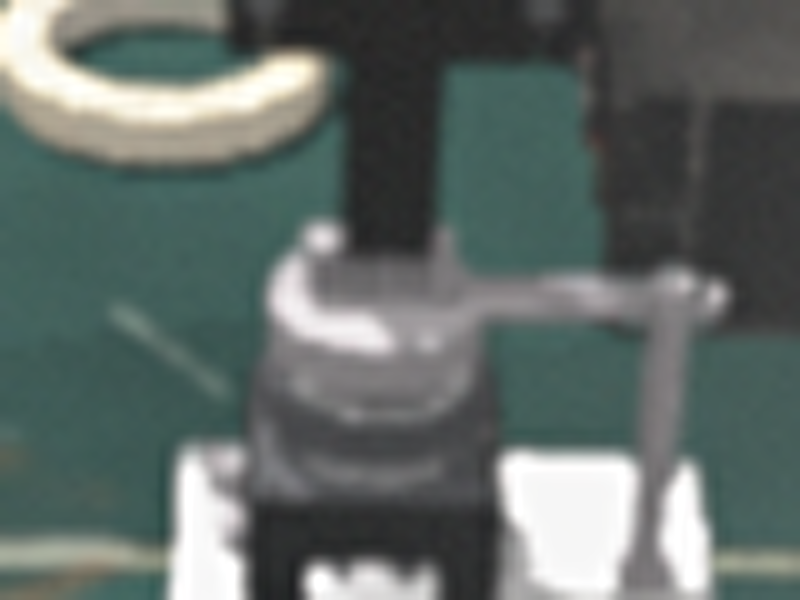

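>>> {"name": "move_arm", "arguments": {"targets": [[[0,0,1.2,0],[0,0,1.2,0],[0,0,0.9,0],[0,0,0.5,0],[0,0,0,0],[0,0,0,0],[0,0,0,0],[0,0,0,0],[0,0,0,0],[0,0,0,0]]], "fingers": 0.4, "newtons": 25}}

```text
time_s: 31.0
tool_pos: [534.2, 38.2, 90.5]
ee_rot: [1.0, -0.016, 0.0, 0.0]
ft_force: [-0.5, -0.5, -0.4]
grip_width: 34.7
```

>>> {"name": "move_arm", "arguments": {"targets": [[[0,0,0,0],[0,0,0,0],[0,0,0,0],[0,0,0,0],[0,0,0,0],[0,0,0,0],[0,0,0,0],[0,0,0,0],[0,0,0,0],[0,0,0,0]]], "fingers": 0}}

```text
time_s: 32.25
tool_pos: [534.2, 38.3, 90.4]
ee_rot: [1.0, -0.016, 0.0, -0.0]
ft_force: [-0.3, 0.3, 1.3]
grip_width: 12.1
```

```bash
python3 st.py
```

```text
t 32.25 pos [534.22  38.29  90.44] yaw -0.0321 F [-0.3  0.3  1.3] M [ 0.194 -0.003  0.237] w 12.1 q7 -1.89
```

>>> {"name": "move_arm", "arguments": {"targets": [[[0,0,-0.2,0],[0,0,-0.3,0],[0,0,-0.3,0],[0,0,-0.3,0],[0,0,-0.4,0],[0,0,-0.5,0],[0,0,-0.6,0],[0,0,-0.6,0],[0,0,-0.5,0],[0,0,0,0]]]}}

```text
time_s: 33.5
tool_pos: [534.5, 38.1, 127.9]
ee_rot: [1.0, -0.016, 0.0, 0.0]
ft_force: [-0.3, -0.4, -1.3]
grip_width: 11.9
```

```bash
python3 st.py
python3 - <<'E'
from h import *
im=capture("side")
cv2.imwrite("pics/k.png",cv2.resize(im[130:200,225:305],(686,600),interpolation=cv2.INTER_CUBIC))
E
```

```text
t 33.5 pos [534.52  38.12 127.95] yaw -0.0323 F [-0.3 -0.4 -1.3] M [-0.006  0.058  0.026] w 11.9 q7 -1.87
```

View pics/k.png

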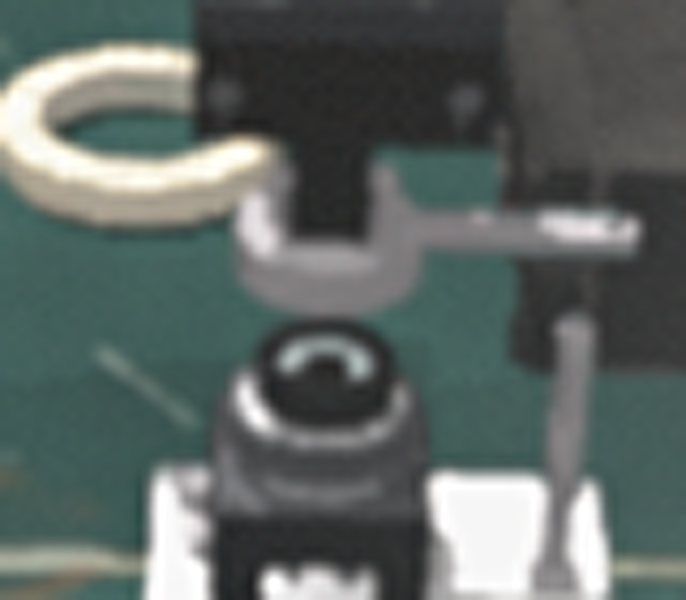

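>>> {"name": "move_arm", "arguments": {"targets": [[[-0.39,2,0,0],[-0.39,4.02,0,0],[-0.39,4.02,0,0],[-0.39,4.02,0,0],[-0.39,4.02,0,0],[-0.39,4.02,0,0],[0,2.02,1,0],[0,0,2.5,0],[0,0,3,0],[0,0,2,0]]]}}

```text
time_s: 34.8
tool_pos: [502.5, -200.9, 40.3]
ee_rot: [1.0, -0.016, -0.001, -0.001]
ft_force: [-0.8, 0.1, -1.6]
grip_width: 11.8
```

>>> {"name": "move_arm", "arguments": {"targets": [[[0,0,1,0],[0,0,0.5,0],[0,0,0.3,0],[0,0,0.2,0],[0,0,0.2,0],[0,0,0.1,0],[0,0,0.1,0],[0,0,0.05,0],[0,0,0,0],[0,0,0,0]]]}}

```text
time_s: 36.05
tool_pos: [503.1, -202.2, 18.0]
ee_rot: [1.0, -0.016, 0.0, 0.0]
ft_force: [0.6, -1.3, -2.1]
grip_width: 11.8
```

```bash
python3 st.py
```

```text
t 36.05 pos [ 503.1  -202.15   17.99] yaw -0.0322 F [ 0.6 -1.3 -2.1] M [0.053 0.01  0.021] w 11.8 q7 -1.43
```

>>> {"name": "move_arm", "arguments": {"targets": [[[0,0,0.05,0],[0,0,0.05,0],[0,0,0.05,0],[0,0,0.02,0],[0,0,0,0],[0,0,0,0],[0,0,0,0],[0,0,0,0],[0,0,0,0],[0,0,0,0]]]}}

```text
time_s: 37.3
tool_pos: [503.1, -202.1, 16.4]
ee_rot: [1.0, -0.016, -0.0, 0.0]
ft_force: [-2.9, 1.4, 5.0]
grip_width: 11.5
```

```bash
python3 st.py
```

```text
t 37.3 pos [ 503.07 -202.15   16.41] yaw -0.0322 F [-2.9  1.4  5. ] M [ 0.254  0.661 -0.012] w 11.5 q7 -1.43
```

Contact with the bench felt; release and back away upward.

>>> {"name": "move_arm", "arguments": {"targets": [[[0,0,0,0],[0,0,0,0],[0,0,0,0],[0,0,-0.5,0],[0,0,-1.5,0],[0,0,-3,0],[0,0,-4,0],[0,0,-4,0],[0,0,-4,0],[0,0,0,0]]], "fingers": 0.6}}

```text
time_s: 38.55
tool_pos: [504.9, -202.6, 190.8]
ee_rot: [1.0, -0.016, 0.003, 0.001]
ft_force: [0.8, 0.4, 0.4]
grip_width: 52.1
```

>>> {"name": "move_arm", "arguments": {"targets": [[[-3,4,0,0],[-3,4,0,0],[-3,4,0,0],[-3,4,0,0],[-3,4,0,0],[0,0,0,0],[0,0,0,0],[0,0,0,0],[0,0,0,0],[0,0,0,0]]]}}

```text
time_s: 39.8
tool_pos: [347.1, -396.8, 186.3]
ee_rot: [1.0, -0.016, 0.0, 0.0]
ft_force: [-0.9, -0.4, 0.2]
grip_width: 52.2
```

```bash
python3 st.py
python3 - <<'E'
from h import *
t=capture("top");s=capture("side")
def crop(im,x,y,w=66,h=50): return cv2.resize(im[y:y+h,x:x+w],(400,300),interpolation=cv2.INTER_CUBIC)
cv2.imwrite("pics/z.png",np.vstack([np.hstack([crop(t,180,160),crop(s,235,158)]),np.hstack([crop(t,275,172),crop(s,232,230)])]))
for n in("slot_end","key_end","reaction_key","esd_brush","tweezers","serial_plug","solvent_bottle"):
  z=dict(slot_end=84,key_end=13).get(n,0)
  for c in("side","top"):
    for r in landmark_of(c,n)[:1]: print(n,c,round(r["score"],2),np.round(atz(c,r["xy"],z)[:2],1))
E
```

```text
t 39.8 pos [ 347.08 -396.78  186.28] yaw -0.0313 F [-0.9 -0.4  0.2] M [ 0.038 -0.038 -0.034] w 52.2 q7 -0.86
slot_end side 0.82 [547.4  30.8]
slot_end top 0.81 [544.6  37.1]
key_end side 0.86 [ 583.4 -208.2]
key_end top 0.95 [ 589.8 -207.5]
reaction_key side 0.7 [ 501.9 -201.3]
reaction_key top 0.61 [ 501.8 -192. ]
esd_brush side 0.69 [365.4  84. ]
esd_brush top 0.8 [362.9  75. ]
tweezers side 0.55 [ 379.4 -168.7]
tweezers top 0.58 [ 374.2 -172. ]
serial_plug side 0.78 [ 668.1 -124.1]
serial_plug top 0.56 [ 662.8 -131.7]
solvent_bottle side 0.66 [ 382.1 -164.5]
solvent_bottle top 0.63 [ 674.  -214.2]
```

View pics/z.png

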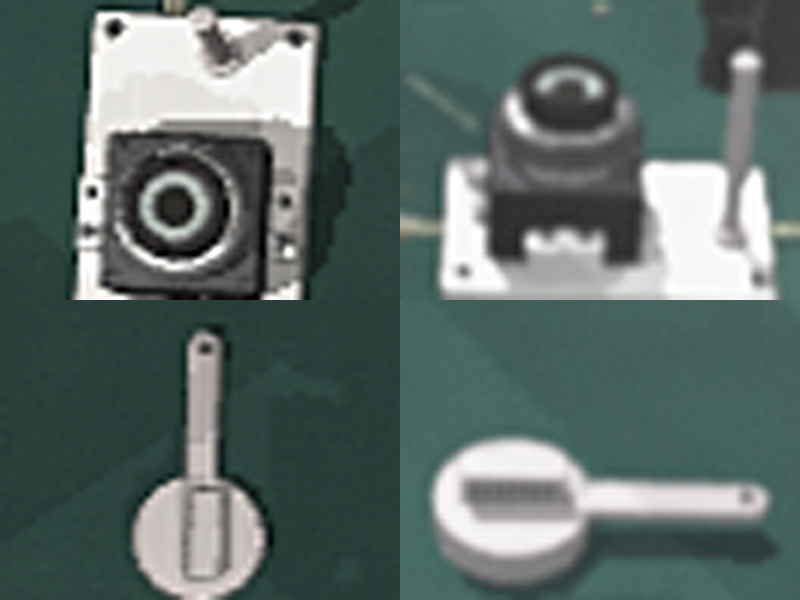

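```bash
python3 -c "
from bench import *
print(sign_off())"
```

```text
the job is handed in; nothing more can be done
None
```

The job is handed in at about 40 s of the 72 s. The reaction key went into the barrel's slot and its arm was brought clockwise onto the stop post. The lock ring is tight, and the key stands on the bench again, well clear of the nest.

**Ring torque:** the last three settled wrist readings with the ring gripped were 0.61, 0.65 and 0.79 N m, so I take it as about 0.7. The readings are noisy by several hundredths. By my estimate the key bore on the post with about 8–11 N, under the 17 N limit. I inferred that from the torque, since the post force itself cannot be read.

**Possible slip:** at 45 N grip the torque stopped rising, from 0.49 to 0.46 N m over 2.3 degrees. The fingers may have slipped on the ring there, so I raised the grip to 60 N and it climbed again.

**Barrel:** the key lifted off freely along its axis at a tool heading of -0.03 rad, which matches the nest's heading as I measured it (-0.04 to -0.1 rad). The final slot readings from the two cameras put the barrel about at its set position. They disagree by 6 mm across the slot, so they are only a coarse check.

**Key:** the last pictures show it upright on its cup near (503, -202), about 240 mm from the lens axis. The gripper is open, and the wrist force readings are near zero.

**Things around:** the brush, tweezers and plug read close to where they were at the start. The largest difference is about 10 mm, which is the detector's scatter. The side camera's detector mistook the tweezers for the bottle, but the top camera found the bottle unmoved.

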